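# Seat the vacuum template on its pin and hold it down

### The arm

A 6-joint arm with a two-finger parallel gripper is mounted at the origin on the work surface. World frame = base frame: x ahead of the robot, y to its left, z up, the work surface at z = 0. Lengths are in m, angles in rad, forces in N, time in s.
With the tool pointing down it reaches from about 0.275 to 0.75 m from the base axis. Payload 10.2 kg.
Tool frame: the origin (TCP) lies midway between the tips of the shut fingers; the grasp point (between the pads) lies 19 mm behind it (env.hold_point_z is the distance from the TCP to the grasp point, in m); x points along the fingers, z is the direction in which the jaws open and shut, and the axes are right-handed (so a half turn about x gives the same grasp; the last joint's range is limited). The gripper opens to 85 mm and grips with 20 to 120 N. Pads are 22 mm wide; open, the fingers measure 114 mm over their backs; the gripper's body (76 mm by 85 mm) begins 54 mm behind the grasp point. The pads swing forward as they close: fully open they stand 13 mm farther back than shut.
Start: joints at [-1.573, 0.313, 1.498, -0, 1.331, -0.223], TCP at [0.115, -0.512, 0.231] pointing down, gripper open.
Joint ranges: [-2.94, 2.94], [-0.97, 2.17], [0.19, 2.56], [-1.23, 4.37], [0.02, 3.11], [-2.88, 2.88]. Speed limits (rad/s): [2.39, 2.39, 3.01, 3.14, 3.14, 3.14].

### API

Orientations are given as a unit quaternion [x, y, z, w].
In Python, from bench import env, kinematics, monitor, eyes, job gives the robot as it stands. The module is installed in compiled form; this text tells all that it offers. Calls block until the motion is done:
- env.reach(position, orientation): joint-space move of the TCP to a pose.
- env.movel(position, velocity=0.15, frame=None, guard=None): straight line of the TCP; frame=None keeps the orientation; velocity is the mean speed in m/s. With guard (N) it stops when the force on the tool has changed by that much, and returns True; else False.
- env.set_joints(angles): joint-space move.
- env.release() and env.close_gripper(effort=None): open the fingers fully, or close them until they stop; effort is the grip in N (None keeps the last).
- env.hold(seconds).
- kinematics.ik(position, orientation): joint angles nearest the present ones, or None.
- monitor.sense(): the state.
- eyes.grab_frame(name): name is "scene" or "top" or "wrist"; returns a dict with "frame" (400x640x3 uint8, red, green, blue), "mtx" (3x3 intrinsics, pixels), "view" (4x4, takes a point from world to camera coordinates). Camera axes: x right, y down, z forward; pixel columns grow to the right and rows downward; lengths in m; the calibration is good to about 2 mm. The wrist camera is an equidistant fisheye: a pixel r from the principal point sees the ray r / f radians off the axis. A picture is of the moment at which its call begins. There is no depth.
A pose or a line that the arm cannot do raises env.MotionError and nothing moves.
- job.hand_in(): hands the job in, once; it reports no verdict.
The state is a dict: "clock": time; "joints": joint angles; "qvel": joint speeds; "joint_efforts": joint torques, N m; "position": TCP position; "ee_rot": TCP orientation; "contact_force": force on the tool from outside, world axes, zero at the start; "ft_torque": the same for the moment, N m; "finger_gap": opening from 0.0 (shut) to 1.0 (fully open).
Only numpy, scipy, OpenCV 4.12 (cv2) and the standard library are available. Lean on these libraries where they do the work, as an engineer would, in place of code of your own. Each camera call takes 0.05 s, during which the arm holds its last target. There are 200 camera calls.

### The job

Start the vacuum pump: press the button on its switch box fully down and let it come up again. Then take the wooden template plate by its grip block, lay it over the hold-down board, square with it and with the plate's hole towards the slot, and slide it along the slot until it drops on the locating pin hidden underneath; press it fully down, flat on the board against the sprung seal strips, and finish while still holding it pressed down. Leave the other things on the bench where they are.

Things in the scene. Friction and masses are not known exactly. Their poses are not given: they have to be found in the camera images.
- start (a joint): Travel of the pump's start button in m: 0 up, 0.006 fully down; a spring of about 5 N at full travel brings it up again.
- start_top (a point): Centre of the top face of the start button: a grey plastic cap 32 mm in diameter in a low black housing, pressed straight down. It stands in the middle of the pump's switch box (a fixed grey box 100 x 110 x 45 mm).
- board: The hold-down board: a fixed plywood board 230 (x) x 150 (y) x 18 mm, flat on the table. Origin: centre of its underside; x along its length towards the end with the dark slot, z up. The slot runs on its x centre line (y = 0).
- slot_mid (a point): Middle of the slot, on the board's top face, 40 mm from the board's centre in +x. A fixed steel pin (12 mm diameter, top 4 mm tapering to 6 mm, tip 14 mm above the board's top face) stands on the slot's line (board y = 0), anywhere within 15 mm of this point along board x. Its place is not measured: feel for it, or see it before the plate covers it.
- strips (a joint): Downward travel (m) of the two sprung black seal strips, which move as one: 0 raised (tops 6 mm above the board, 8 mm below the pin's tip), 0.006 flush. Spring 5 N at the top, 13 N when flush; the plate's weight alone does not push them down. They are 140 mm long along board x, 14 mm wide, at board y = +40 and -40 mm.
- plate: Loose wooden template plate 150 (x) x 110 (y) x 15 mm, 0.22 to 0.38 kg, lying flat on the table. Origin: centre of its underside; z up. A 16 mm round hole goes right through it on its x centre line, 40 mm from the centre in +x. In the middle of its top stands a wooden grip block 24 (x) x 80 (y) x 40 mm high (top 55 mm above the underside), gripped across its 24 mm.
- plate_hole (a point): Centre of the hole at the plate's underside.
- plate_grip (a point): Centre line of the grip block, 40 mm above the plate's underside (15 mm below the block's top).
- screwdriver: Bystander, loose: black-handled screwdriver 190 mm long, lying on the table among the things of the job; leave it alone.
- offcut: Bystander, loose: light wooden batten 170 x 20 x 18 mm, lying on the table between two of the stations; leave it alone.
- glue: Bystander, loose: white plastic bottle, 60 mm diameter, 170 mm tall; leave it alone.
- screwjar: Bystander, loose: glass jar, 66 mm diameter, 70 mm tall; leave it alone.
- mug: Bystander, loose: white mug, 80 mm diameter, 90 mm tall; leave it alone.
- tape: Bystander, loose: black tape measure 70 x 35 x 60 mm; leave it alone.
- square: Bystander, loose: carpenter's square, wooden stock 20 x 120 x 20 mm with a steel blade; leave it alone.
Mind the look-alikes: they are no part of the job. Leave any red or yellow look-alike of the part that bears start alone.

How it is judged:
By the outcome, as a careful person would: the job done as asked, in the order asked, and still so for the second after the job is handed in, while the arm keeps its last pose, push and grip.
It also fails if it takes over 64 s, if anything falls off the work surface, if the arm or the gripper's body presses on something with over 40 N, if the wrist force passes 120 N, or if a joint passes its speed limit or range.

## Working session

There is one attempt and no reset: what is moved stays moved. The work goes in short steps, each a Python script; the robot and the scene stay as the last script left them, time stands still between calls to the robot, and variables do not carry over. Pictures are saved under pics/ and viewed, about 8 in all and at most 12, crops included, and the job is handed in when it is done.

```bash
mkdir -p pics; ls
cat > h.py <<'E'
import numpy as np, cv2, pickle
from bench import env, kinematics, monitor, eyes, job
def grab(n,save=None):
    f=eyes.grab_frame(n)
    if save: cv2.imwrite(f'pics/{save}.png',cv2.cvtColor(f['frame'],cv2.COLOR_RGB2BGR)); pickle.dump(f,open(f'pics/{save}.pkl','wb'))
    return f
def ray(f,u,v):
    K=f['mtx'];V=f['view'];d=V[:3,:3].T@np.array([(u-K[0,2])/K[0,0],(v-K[1,2])/K[1,1],1.])
    return -V[:3,:3].T@V[:3,3],d
def on(f,u,v,z):
    o,d=ray(f,u,v); return o+d*(z-o[2])/d[2]
def proj(f,p):
    c=f['view'][:3,:3]@np.asarray(p)+f['view'][:3,3]; q=f['mtx']@c; return q[:2]/q[2]
E
python3 - <<'E'
from h import *
for n in('top','scene'):
    f=grab(n,n+'0'); print(n,f['mtx'].tolist(),np.round(f['view'],4).tolist())
s=monitor.sense(); print({k:np.round(v,3).tolist() for k,v in s.items()})
E
```

```text
pics
top [[461.34316340894486, 0.0, 316.18741517690944], [0.0, 461.34316340894486, 211.45382483503988], [0.0, 0.0, 1.0]] [[-0.0132, -0.9999, 0.0041, 0.0169], [-0.9964, 0.0128, -0.0839, 0.5176], [0.0839, -0.0052, -0.9965, 1.3158], [0.0, 0.0, 0.0, 1.0]]
scene [[495.7488957956846, 0.0, 319.1049623401458], [0.0, 495.7488957956846, 201.22857963291247], [0.0, 0.0, 1.0]] [[0.3012, 0.9535, -0.011, -0.1445], [0.6951, -0.2275, -0.682, -0.3095], [-0.6528, 0.1978, -0.7313, 1.8812], [0.0, 0.0, 0.0, 1.0]]
{'clock': 0.1, 'joints': [-1.573, 0.313, 1.498, -0.0, 1.331, -0.223], 'qvel': [-0.0, 0.0, -0.001, -0.001, 0.001, -0.002], 'joint_efforts': [0.003, -41.29, -26.014, -0.0, 0.003, -0.0], 'position': [0.115, -0.512, 0.231], 'ee_rot': [0.442, 0.552, -0.442, 0.552], 'contact_force': [0.16, -0.035, -0.23], 'ft_torque': [0.011, -0.012, 0.0], 'finger_gap': 0.999}
```

View pics/top0.png

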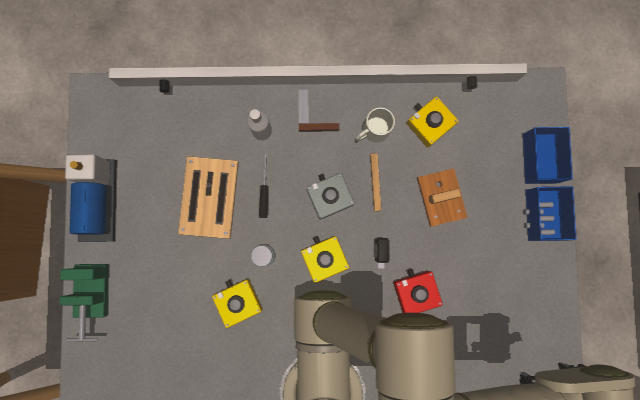

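View pics/scene0.png

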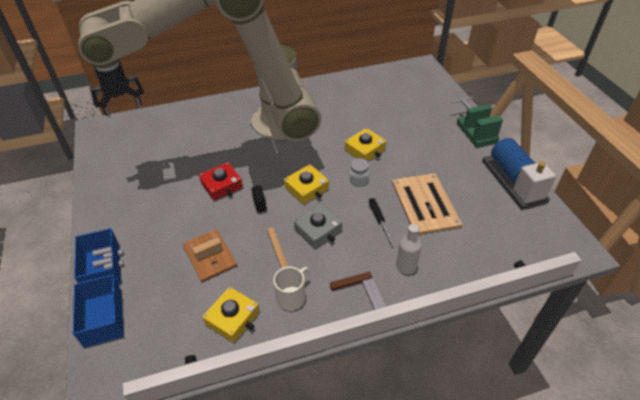

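The top view shows the grey switch box at about (330,195), the board at (209,197) with its slot towards the top, and the plate at (441,197). The scene view agrees. Next I'll zoom in on the three of them.

Run:
```python
from h import *
im=cv2.imread('pics/top0.png')
c=[cv2.resize(im[y-48:y+48,x-40:x+40],None,fx=3.3,fy=6*.55,interpolation=cv2.INTER_CUBIC) for x,y in((209,197),(330,195),(441,197))]
cv2.imwrite('pics/c0.png',np.hstack(c))
f=pickle.load(open('pics/top0.pkl','rb')); rgb=f['frame']; hsv=cv2.cvtColor(rgb,cv2.COLOR_RGB2HSV)
# board and plate masks
for nm,(x,y),z in(('board',(209,197),.018),('plate',(441,197),.015)):
    m=(hsv[...,1]>70).astype(np.uint8); m[:, :x-45]=0;m[:,x+45:]=0;m[:y-60]=0;m[y+60:]=0
    m=cv2.morphologyEx(m,cv2.MORPH_CLOSE,np.ones((9,9)))
    cs=max(cv2.findContours(m,0,2)[0],key=cv2.contourArea)
    w=np.array([on(f,*p[0],z)[:2] for p in cs],np.float32)
    print(nm,cv2.contourArea(cs),cv2.minAreaRect(w))
print('button',on(f,330,195,.06),on(f,330,195,.045))
```

```text
board 3979.5 ((0.564963698387146, 0.32480403780937195), (0.15258270502090454, 0.22988609969615936), 84.25602722167969)
plate 1942.0 ((0.5561758279800415, -0.3581540584564209), (0.15149585902690887, 0.11522690206766129), 12.998763084411621)
button [ 0.56069038 -0.02927245  0.06      ] [ 0.56248758 -0.02980993  0.045     ]
```

View pics/c0.png

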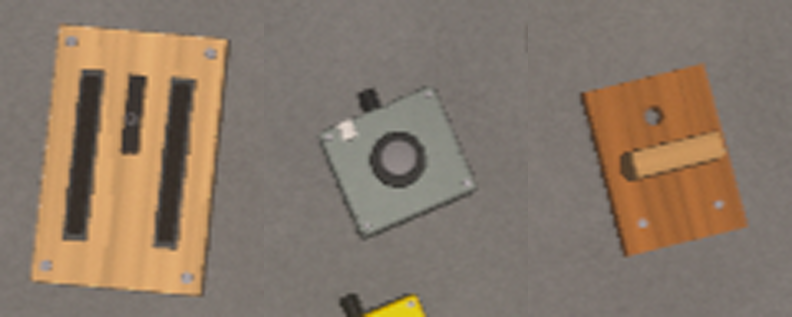

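The crops show the pin in the slot at top px (209,185), the button cap at (331,194.6), and the plate with its hole towards image-up (yaw about +13°). The board's slot end is also up (yaw about −5.7°). I'll press the button first, then look at the plate with the wrist camera.

```bash
cat >> h.py <<'E'
from scipy.spatial.transform import Rotation as Ro
def down(a):
    x=np.array([0,0,-1.]);z=np.array([np.cos(a),np.sin(a),0]);return Ro.from_matrix(np.c_[x,np.cross(z,x),z]).as_quat()
def S(): 
    s=monitor.sense(); return s
def show(t=''):
    s=S(); print(t,round(s['clock'],2),np.round(s['position'],4),'F',np.round(s['contact_force'],1),'T',np.round(s['ft_torque'],2),'g',round(s['finger_gap'],3),flush=True)
def wray(f,u,v):
    K=f['mtx'];V=f['view'];x=(u-K[0,2])/K[0,0];y=(v-K[1,2])/K[1,1];r=np.hypot(x,y)+1e-12
    d=np.array([x/r*np.sin(r),y/r*np.sin(r),np.cos(r)]);return -V[:3,:3].T@V[:3,3],V[:3,:3].T@d
def won(f,u,v,z):
    o,d=wray(f,u,v);return o+d*(z-o[2])/d[2]
E
python3 - <<'E'
from h import *
p=on(pickle.load(open('pics/top0.pkl','rb')),330.9,194.6,.058)
print(p,'scene proj',proj(pickle.load(open('pics/scene0.pkl','rb')),p))
for a in np.radians([13,193,-5.7,174.3]):
  for q in((.556,-.358,.15),(.57,.325,.15)): print(np.degrees(a),kinematics.ik(q,down(a)))
env.close_gripper(60)
env.reach([p[0],p[1],.12],down(np.radians(13))); show('hover')
f=grab('scene','s1')
h=env.movel([p[0],p[1],.045],velocity=.03,guard=14); show(h)
env.hold(.2);show()
env.movel([p[0],p[1],.15]); show('up')
im=f['frame'][150:300,200:480,::-1]
cv2.imwrite('pics/s1c.png',cv2.resize(im,None,fx=2.5,fy=2.5))
E
```

```text
[ 0.56203659 -0.03190864  0.058     ] scene proj [316.98080977 217.76832682]
13.0 [-7.48853094e-01  6.79832158e-01  1.14414135e+00 -4.44089210e-16
  1.31761914e+00 -9.75745897e-01]
13.0 [ 3.40011806e-01  6.68079759e-01  1.16449022e+00 -4.44089210e-16
  1.30902267e+00  1.13119003e-01]
193.0 [-7.48853094e-01  6.79832158e-01  1.14414135e+00 -4.44089210e-16
  1.31761914e+00  2.16584676e+00]
193.0 None
-5.7 [-7.48853094e-01  6.79832158e-01  1.14414135e+00 -4.44089210e-16
  1.31761914e+00 -6.49369327e-01]
-5.7 [ 3.40011806e-01  6.68079759e-01  1.16449022e+00 -4.44089210e-16
  1.30902267e+00  4.39495573e-01]
174.3 [-7.48853094e-01  6.79832158e-01  1.14414135e+00 -4.44089210e-16
  1.31761914e+00  2.49222333e+00]
174.3 [ 3.40011806e-01  6.68079759e-01  1.16449022e+00 -4.44089210e-16
  1.30902267e+00 -2.70209708e+00]
hover 3.23 [ 0.5621 -0.0327  0.1201] F [ 0.4 -0.5  0.3] T [ 0.02 -0.06 -0.03] g -0.002
True 5.06 [ 0.5621 -0.0319  0.061 ] F [-3.5  0.8  8.6] T [ 0.1   0.46 -0.01] g -0.002
 5.26 [ 0.5621 -0.0319  0.061 ] F [-2.3  0.7 10.1] T [0.11 0.54 0.01] g -0.001
up 6.01 [ 0.5615 -0.0318  0.1489] F [ 0.3 -0.3 -0.2] T [0.04 0.01 0.03] g -0.005
```

Run:
```python
from h import *
a=grab('wrist','w_btn')
env.release()
env.reach([.556,-.358,.22],down(np.radians(13))); show()
b=grab('wrist','w_plate')
print(np.round(b['mtx'],1).tolist(), 'cam', np.round(-b['view'][:3,:3].T@b['view'][:3,3],3), 'axis',np.round(b['view'][2,:3],2))
s=pickle.load(open('pics/scene0.pkl','rb'))['frame'][190:250,285:355]
s=cv2.resize(s,(400,343),interpolation=cv2.INTER_CUBIC)
o=np.zeros((600,800,3),np.uint8); o[:250,:400]=cv2.resize(a['frame'],(400,250)); o[:343,400:]=s
o[250:500,:400]=cv2.resize(b['frame'],(400,250))
cv2.imwrite('pics/comp1.png',o[...,::-1])
```

```text
8.1 [ 0.5565 -0.3566  0.2198] F [ 0.7 -0.3  0.1] T [-0.02 -0.03  0.04] g 0.998
[[309.7, 0.0, 321.1], [0.0, 309.7, 202.4], [0.0, 0.0, 1.0]] cam [ 0.539 -0.279  0.362] axis [ 0.07 -0.3  -0.95]
```

View pics/comp1.png

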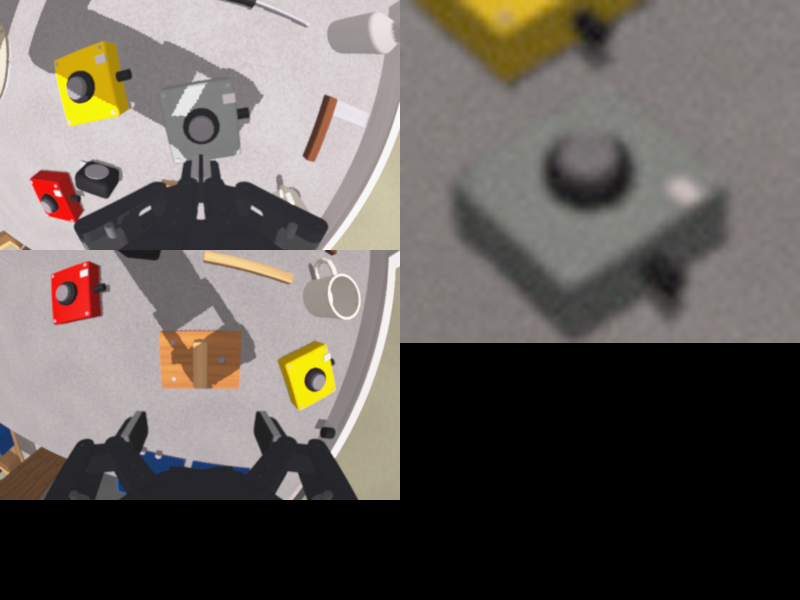

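The button cap is at wrist px (322,203) and scene px (317.7,217.1). In the wrist view the plate spans about (256..386, 128..222) with its hole at (355,176). I'll triangulate the cap height to check the press and measure the plate.

Run:
```python
from h import *
L=lambda n:pickle.load(open(f'pics/{n}.pkl','rb'))
rs=[ray(L('top0'),330.9,194.6),ray(L('scene0'),317.7,217.1),wray(L('w_btn'),321.6,203.2)]
def tri(rs):
    A=[];b=[]
    for o,d in rs:
        d=d/np.linalg.norm(d);P=np.eye(3)-np.outer(d,d);A.append(P);b.append(P@o)
    return np.linalg.lstsq(np.vstack(A),np.hstack(b),rcond=None)[0]
print('btn',tri(rs),tri(rs[1:]),tri(rs[:2]))
f=L('w_plate');h=cv2.cvtColor(f['frame'],cv2.COLOR_RGB2HSV)
m=((h[...,1]>75)).astype(np.uint8);m[:110]=0;m[240:]=0;m[:,:240]=0;m[:,400:]=0
m=cv2.morphologyEx(m,cv2.MORPH_CLOSE,np.ones((7,7)));m=cv2.morphologyEx(m,cv2.MORPH_OPEN,np.ones((9,9)))
c=max(cv2.findContours(m,0,cv2.CHAIN_APPROX_NONE)[0],key=cv2.contourArea)
w=np.array([won(f,*p[0],.015)[:2] for p in c],np.float32);R=cv2.minAreaRect(w);print(R)
print('hole',won(f,355,176,.015))
ap=cv2.approxPolyDP(c,6,True)[:,0];print(ap.tolist())
o=f['frame'].copy();cv2.drawContours(o,[c],-1,(0,255,0),1)
cv2.imwrite('pics/m1.png',cv2.resize(o[100:250,230:410,::-1],None,fx=4,fy=4,interpolation=cv2.INTER_NEAREST))
```

```text
btn [ 0.56153542 -0.02978897  0.05875091] [ 0.56112615 -0.02866468  0.05850194] [ 0.56203618 -0.0307767   0.06056899]
((0.5559497475624084, -0.35786575078964233), (0.15041936933994293, 0.11039586365222931), 13.122587203979492)
hole [ 0.59519904 -0.34816587  0.015     ]
[[254, 131], [260, 221], [381, 221], [385, 130]]
```

View pics/m1.png

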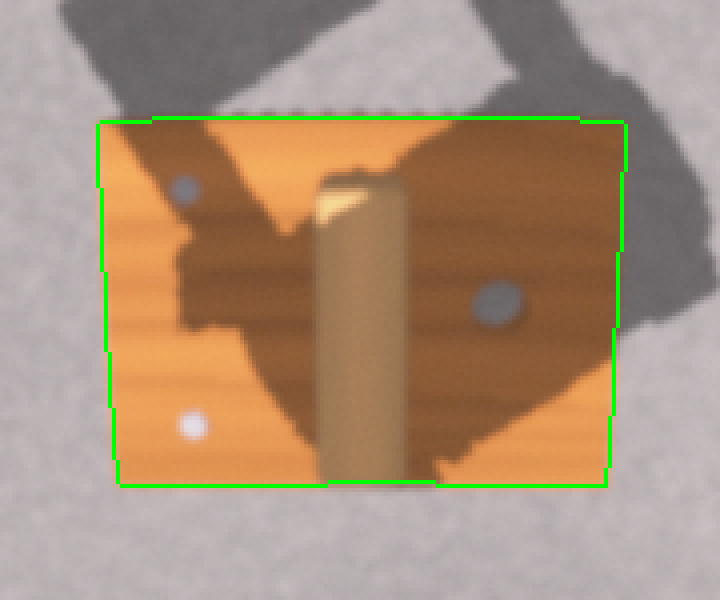

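The triangulated cap height (about 0.059–0.061) doesn't clearly confirm that the first press, which stopped at 0.061, bottomed out. I'll press again in small steps and log force against height.

Run:
```python
from h import *
x,y=.5615,-.030
env.close_gripper(60)
env.reach([x,y,.085],down(np.radians(13)))
z=.070
env.movel([x,y,z],velocity=.06,guard=20)
while z>.050:
    z-=.0015
    h=env.movel([x,y,z],velocity=.015,guard=25); s=S(); f=s['contact_force'][2]
    print(round(z,4),np.round(s['position'][2],4),np.round(s['contact_force'],1),h)
    if f>16: break
env.hold(.2);show('pressed')
env.movel([x,y,.12]);show('up')
```

```text
0.0685 0.0686 [-0.8  1.3 -0.1] False
0.067 0.0671 [0.1 0.  0.8] False
0.0655 0.0656 [ 0.6 -0.6  1.5] False
0.064 0.0641 [ 0.4 -0.5  3.6] False
0.0625 0.0626 [ 0.4 -0.2  4.2] False
0.061 0.0611 [-0.   1.1  4.6] False
0.0595 0.0609 [-4.5  1.5 16.4] False
pressed 12.6 [ 0.5618 -0.03    0.0609] F [-4.3  0.9 15.8] T [ 0.24  0.77 -0.01] g -0.001
up 13.15 [ 0.5609 -0.0299  0.1188] F [-0.7  0.5  0. ] T [ 0.04 -0.01  0.01] g -0.003
```

The second press traced the full stroke (contact at 0.067, hard stop at 0.061), so the button was pressed fully both times. Next is a wrist look at the board and pin before the plate covers them.

Run:
```python
from h import *
env.reach([.575,.315,.22],down(np.radians(-5.7)));show()
f=grab('wrist','w_board');h=cv2.cvtColor(f['frame'],cv2.COLOR_RGB2HSV)
m=((h[...,1]>75)).astype(np.uint8);m[:60]=0;m[290:]=0;m[:,:170]=0;m[:,470:]=0
m=cv2.morphologyEx(m,cv2.MORPH_CLOSE,np.ones((13,13)));m=cv2.morphologyEx(m,cv2.MORPH_OPEN,np.ones((9,9)))
c=max(cv2.findContours(m,0,cv2.CHAIN_APPROX_NONE)[0],key=cv2.contourArea)
w=np.array([won(f,*p[0],.018)[:2] for p in c],np.float32);R=cv2.minAreaRect(w);print(R)
print(cv2.approxPolyDP(c,6,True)[:,0].tolist())
o=f['frame'].copy();cv2.drawContours(o,[c],-1,(0,255,0),1)
cv2.imwrite('pics/m2.png',cv2.resize(o[70:270,190:450,::-1],None,fx=3,fy=3,interpolation=cv2.INTER_NEAREST))
```

```text
14.5 [0.5753 0.314  0.2192] F [ 0.8 -0.1 -0.3] T [ 0.  0. -0.] g -0.004
((0.5652739405632019, 0.3269001245498657), (0.14882700145244598, 0.22824572026729584), 84.204833984375)
[[212, 105], [221, 225], [404, 225], [411, 103]]
```

View pics/m2.png

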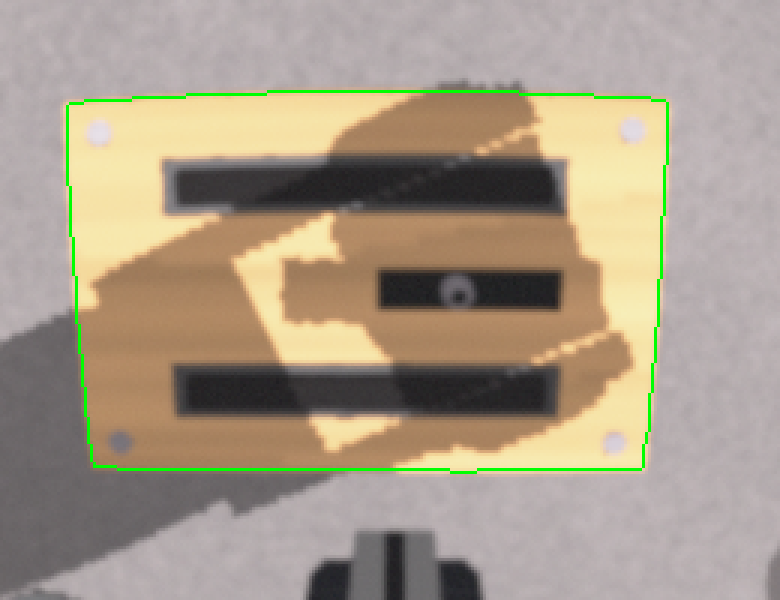

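In the wrist view the pin is at about px (342.5,167) and the slot runs from x=316 to 377 at y≈166.6. Next I'll compute the pin position and grasp the plate.

Run:
```python
from h import *
f=pickle.load(open('pics/w_board.pkl','rb'))
a=np.radians(-5.8);c=np.array([.5653,.3269]);B=np.array([[np.cos(a),np.sin(a)],[-np.sin(a),np.cos(a)]])
for n,u,v,z in(('ring',342.3,167,.028),('tip',343,168.3,.032),('slotmid',190+469.5/3,70+289.5/3,.018),('slotL',190+378/3,70+290/3,.018),('slotR',190+561/3,70+289/3,.018)):
    p=won(f,u,v,z);print(n,np.round(p,4),np.round(B@(p[:2]-c),4))
t=pickle.load(open('pics/top0.pkl','rb'));p=on(t,209,185.1,.03);print('top pin',p,B@(p[:2]-c))
# grasp
env.release()
q=down(np.radians(13.1))
env.reach([.556,-.358,.12],q);env.movel([.556,-.358,.035],velocity=.15);show()
env.movel([.556,-.358,.022],velocity=.06,guard=10);show('low')
env.close_gripper(90);show('grip')
env.movel([.556,-.358,.06],velocity=.08);env.hold(.3);show('lift')
g=grab('scene','s2')
cv2.imwrite('pics/s2c.png',cv2.resize(g['frame'][190:310,130:290,::-1],None,fx=3,fy=3))
```

```text
ring [0.5998 0.3241 0.028 ] [0.0346 0.0007]
tip [0.6003 0.3234 0.032 ] [0.0352 0.    ]
slotmid [0.6051 0.3221 0.018 ] [ 0.0401 -0.0007]
slotL [0.5708 0.3253 0.018 ] [ 0.0056 -0.0011]
slotR [0.64   0.3192 0.018 ] [ 0.0751 -0.0001]
top pin [0.59756552 0.31919276 0.03      ] [ 0.03287921 -0.00440715]
 18.47 [ 0.5565 -0.3583  0.0361] F [0.3 0.9 0.6] T [-0.01  0.02 -0.01] g 1.003
low 18.83 [ 0.5559 -0.3579  0.0217] F [-0.6  0.1  0.1] T [-0.02 -0.01 -0.  ] g 1.004
grip 19.43 [ 0.5561 -0.3581  0.0223] F [-0.1 -0.4  2.2] T [0.06 0.05 0.02] g 0.268
lift 20.35 [ 0.5559 -0.3579  0.0596] F [-0.5  0.3 -3.2] T [-0.01 -0.04 -0.02] g 0.265
```

View pics/s2c.png

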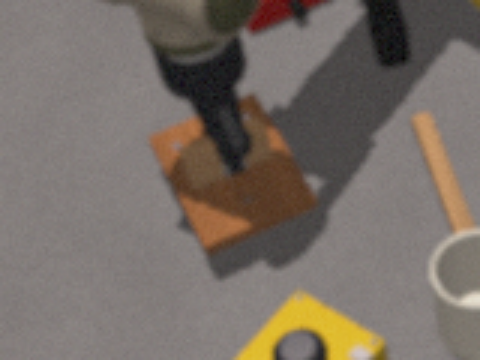

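The plate is held level and lifted (about 3 N of weight). I'll carry it to the board and lower it over the pin with a guard.

Run:
```python
from h import *
t=pickle.load(open('pics/top0.pkl','rb'));print('glue',on(t,255,114,.17),on(t,260,126,.03))
env.movel([.556,-.358,.16],velocity=.15)
q=down(np.radians(-5.8))
env.movel([.5602,.3278,.16],velocity=.25,frame=q);show()
env.movel([.5602,.3278,.065],velocity=.12)
env.hold(.2);show('over')
f=grab('wrist','w_over')
cv2.imwrite('pics/w_over.png',f['frame'][50:350,120:520,::-1].copy())
h=env.movel([.5602,.3278,.0465],velocity=.02,guard=7);env.hold(.1);show(h)
```

```text
glue [0.76376036 0.16795387 0.17      ] [0.7700485  0.17123978 0.03      ]
 24.11 [0.5604 0.3272 0.1601] F [ 0.3  0.4 -1.6] T [-0.02 -0.02  0.05] g 0.265
over 25.25 [0.5605 0.3279 0.0657] F [-0.7  0.4 -3.4] T [-0.01  0.03  0.01] g 0.271
False 26.48 [0.5603 0.3278 0.0466] F [-0.1 -0.4 -2.7] T [ 0.03 -0.02  0.01] g 0.268
```

View pics/w_over.png

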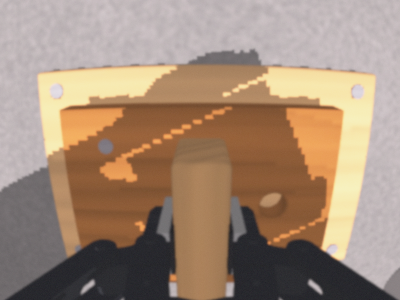

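The plate sits square over the board, with the hole at crop (273,204) on the slot end. Its underside is at 0.0244, well below the pin tip (0.032), and there's no contact force, so the hole is over the pin. Now I'll press down.

Run:
```python
from h import *
z=.0455
while z>.034:
    env.movel([.5602,.3278,z],velocity=.015,guard=30);show(round(z,4))
    if S()['contact_force'][2]>24: break
    z-=.001
env.hold(.4);show('hold')
```

```text
0.0455 26.73 [0.5603 0.3279 0.046 ] F [-0.3 -1.1  3.7] T [-0.05  0.21 -0.07] g 0.267
0.0445 26.98 [0.5603 0.3279 0.0448] F [-0.7 -0.8  3.8] T [-0.14  0.28  0.02] g 0.269
0.0435 27.23 [0.5604 0.3279 0.0437] F [-1.5  0.   5.3] T [-0.07  0.28  0.01] g 0.271
0.0425 27.48 [0.5603 0.3279 0.0429] F [-2.3 -1.7  6.4] T [-0.14  0.38 -0.02] g 0.267
0.0415 27.73 [0.5604 0.3279 0.042 ] F [-2.5 -2.3  7.2] T [-0.18  0.51 -0.05] g 0.268
0.0405 27.98 [0.5604 0.3279 0.0412] F [-2.9 -1.8  8.3] T [-0.21  0.64 -0.02] g 0.262
0.0395 28.23 [0.5604 0.3279 0.0404] F [-3.  -2.5  8.9] T [-0.26  0.68 -0.05] g 0.263
0.0385 28.48 [0.5604 0.3279 0.0403] F [-6.1 -3.3 17.1] T [-0.44  1.22  0.03] g 0.268
0.0375 28.73 [0.5604 0.3279 0.0403] F [-9.3 -4.9 24. ] T [-0.76  1.8  -0.03] g 0.267
hold 29.12 [0.5604 0.3279 0.0403] F [-9.7 -4.9 23.6] T [-0.76  1.82 -0.06] g 0.269
```

Run:
```python
from h import *
a=grab('scene','s3');b=grab('wrist','w3');show()
o=np.zeros((600,800,3),np.uint8)
o[:300,:400]=cv2.resize(a['frame'][160:250,370:490],(400,300),interpolation=cv2.INTER_CUBIC);o[:300,400:]=b['frame'][50:350,120:520]
o[300:550,:400]=cv2.resize(a['frame'],(400,250))
cv2.imwrite('pics/fin.png',o[...,::-1])
```

```text
29.23 [0.5604 0.3279 0.0403] F [-9.8 -5.3 23.8] T [-0.82  1.81 -0.02] g 0.27
```

View pics/fin.png

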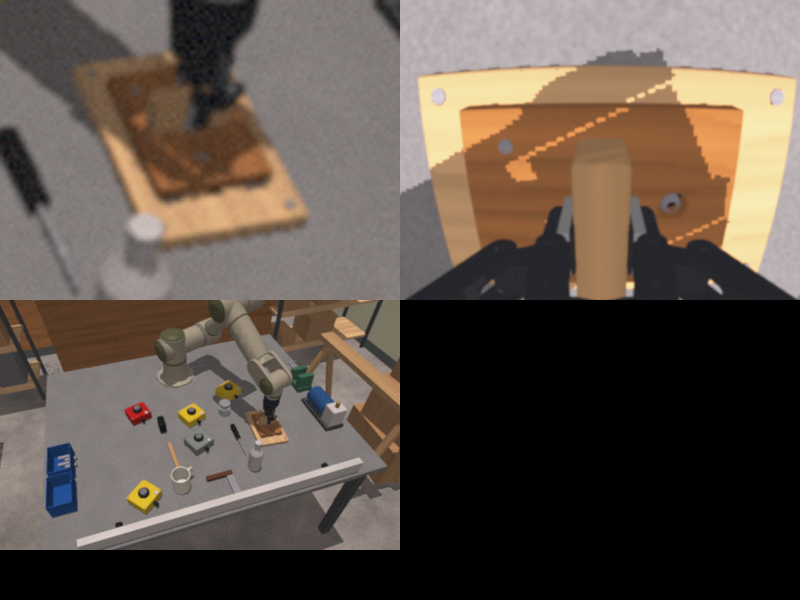

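The final views show the plate flat and square on the board. The pin is visible inside the hole at (671,202), and the other things are undisturbed. I'm handing in.

```bash
python3 -c "
from h import *
job.hand_in();show('done')"
```

```text
the job is handed in; nothing more can be done
the job is handed in; nothing more can be done
```

The job is done and handed in at about 29 s of the 64 s allowed, with the arm still gripping the plate and pressing it down.

- **Start button:** I pressed it fully down and let it up twice. My camera estimate of its height (about 0.059–0.061 m) left the first press in doubt. The second press logged force against height: contact at about 0.067 m, then a hard stop at 0.061 m at 16 N, which is the full 6 mm. The first press had stopped at that same 0.061 m.
- **Plate on the pin:** I could see the pin in the wrist camera before covering it, about 35 mm from the board's centre along the slot. I lowered the plate straight onto it, so I did not have to slide it along the slot to find it.
- **Pressed down:** The force rose smoothly as the strips went down, then hit a hard stop at tool height 0.0403 m, against 0.0402 m expected for flush. It held there at about 24 N down.
- **Last checks:** The final pictures show the plate flat and square with the pin in the hole, and the other things where they were. There is about 10 N of sideways force while pressing, probably the arm giving slightly.
- **Disagreement:** The overhead camera put the pin about 4 mm off the wrist camera's position. I used the wrist camera's figure, and the drop onto the pin confirmed it.

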